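# Feel a vacuum pump's crank to bottom for a diaphragm change

### The arm

A 6-joint arm with a two-finger parallel gripper is mounted at the origin on a cart in front of the work surface, level with it; the furniture and walls round the work are solid. World frame = base frame: x ahead of the robot, y to its left, z up, the work surface at z = 0. Lengths are in m, angles in rad, forces in N, time in s.
With the tool pointing down it reaches from about 0.375 to 0.9 m from the base axis. Payload 3.1 kg.
Tool frame: the origin (TCP) lies at the very end of the fingers, on their centre line; the grasp point (between the pads) lies 19 mm behind it (grip_depth is the distance from the TCP to the grasp point, in m); z points along the fingers, y is the line along which they close (so a half turn about z gives the same grasp; the last joint's range is limited). The gripper opens to 85 mm and grips with 20 to 120 N. Pads are 22 mm wide; open, the fingers measure 114 mm over their backs; the gripper's body (76 mm by 85 mm) begins 54 mm behind the grasp point. The pads swing forward as they close: fully open they stand 13 mm farther back than shut.
Start: joints at [-1.427, 0.527, 1.433, -0, 1.181, -0.178], TCP at [0.198, -0.593, 0.231] pointing down, gripper open.
Joint ranges: [-3.08, 3.08], [-0.75, 2.2], [0.22, 2.44], [-1.43, 4.57], [0, 2.65], [-2.85, 2.85]. Speed limits (rad/s): [2.79, 2.79, 3.14, 3.14, 3.14, 3.14].

### API

Orientations are given as a unit quaternion [x, y, z, w].
In Python, from station import * gives the robot as it stands.
- The arm moves only by the tool apply_moves, never from a script. Its argument "plan" is a list of rows, each a list of 7 numbers: the shift along the tool's x, y, z in m, then the turn, a rotation vector about the tool's x, y, z in rad, then the gripper command: -1 is fully open, 1 is shut, values between are in proportion. In form: [[dx, dy, dz, wx, wy, wz, jaw], ...]. A call has 1 to 8 rows; each row shifts and turns the commanded pose from where the row before left it, along the tool's axes as they then stand; what a row does not reach is not made up. A row lasts 1/8 s, in which the tool goes at most 62.5 mm and 10.7 degrees, less where a joint would pass 70% of its speed; a pose out of reach is approached as far as the arm can. A call is refused whole if a number of a shift passes 0.0625 or a number of a turn 0.188, either way. A call with a gripper value outside its range is refused whole. The fingers move at their own pace and stop on an object; "force" is the grip in N (left out, the last holds). Time passes only in rows, so rows that do not move let the fingers close. It gives the time, the measured TCP pose, the force, the opening and the grip force at its end, in the units of the state.
- sense(): the state, without advancing time (a new reading comes with each control period).
- snapshot(name): name is "side" or "top"; returns the picture (384x512x3 uint8, red, green, blue); there is no depth.
- calibration(name): a dict with "camera_matrix" (3x3 intrinsics, pixels), "k1" (the pictures are not rectified: a ray, as slopes to the right and down, at radius r is drawn at 1 + k1 r^2 times it, then the intrinsics apply), "R" (3x3) and "t" (3): a world point X has camera coordinates R X + t. Camera axes: x right, y down, z forward; pixel columns grow to the right and rows downward; lengths in m; the calibration is good to about 2 mm. A picture is of the moment at which its call begins. calibration takes no time and is no camera call.
- sign_off(): hands the job in; it is judged then, once.
The state is a dict: "t": time; "q": joint angles; "qd": joint speeds; "tau": joint torques, N m; "tcp_pos": TCP position; "tool_rot": TCP orientation; "force": force on the tool from outside, world axes, zero at the start; "ft_torque": the same for the moment, N m; "finger_gap": opening from 0.0 (shut) to 1.0 (fully open); "gripper_force": force on a finger pad.
Only numpy, scipy, OpenCV 4.12 (cv2) and the standard library are available. Lean on these libraries where they do the work, as an engineer would, in place of code of your own. Each camera call takes 0.05 s, during which the arm holds its last target. There are 200 camera calls.

### The job

The vacuum pump's diaphragm is to be changed, and for that its crank must stand with the counterweight, hidden in the blue crankcase, hanging straight down. Put the screwdriver's blade into the notch under the front edge of the grey hood and lever the hood up with it, swing the hood fully back and lay the screwdriver down flat on the worktop. Then turn the flywheel by its black handle to feel which side of the shaft is heavy, bring that heavy side to the bottom, and finish with the handle still held in the gripper there; leave the other things on the bench where they are.

Things in the scene. Friction and masses are not known exactly. Their poses are not given: they have to be found in the camera images.
- driver_handle (a point): Middle of the orange handle of the only screwdriver, which starts lying flat on the worktop; the handle is round, 25 mm thick and 85 mm long, and this point lies on the tool's axis (12.5 mm above the worktop), near the balance point. The whole tool is 196 mm long, 90 g.
- driver_tip (a point): Tip of the same screwdriver's steel blade, 138 mm from driver_handle along the tool's axis; the blade is about 6 mm wide and 5 mm thick and stands 112 mm out of the handle.
- pry_notch (a point): Centre of the pry notch in the outer face of the white flywheel tray's front wall (3 mm), facing the robot: 26 mm wide, 12 mm high (z 28 to 40 mm), its top closed only by the hood's front edge; the flywheel's rim is 28 mm inside. The pump is fixed. Axes: x level from the robot's side into the pump, y level along the shaft towards motor and crankcase, z up.
- hood (a joint): Grey hood over the flywheel (128 mm front to back, 139 mm along the shaft, top at z 126 mm, 130 g), hinged at its rear edge, 132 mm behind pry_notch at z 43 mm. 0 = shut, grows as the front edge rises, 2.3 rad = fully back on its stop. Let go below about 0.6 rad it falls shut, beyond about 1.3 rad it falls back by itself, between them it stays.
- hood_lip (a point): Point on the lower front edge of the hood (wall 3 mm) right above the notch, 7 mm above pry_notch when shut and 132 mm from the hinge; it moves with the hood.
- shaft_axis (a point): Point of the fixed pump on the level shaft at the flywheel's centre, z 78 mm, 66 mm behind the tray's front face and 20 mm from pry_notch in +y; axes as pry_notch. The tray is 122 mm wide inside (front to back), its walls end at z 40 mm, its floor is at z 16 mm and its end wall 92 mm away in -y. The motor housing begins 52 mm away in +y.
- turning_grip (a point): Middle of the flywheel's turning handle: a black sleeve 16 mm thick and 38 mm long, parallel to the shaft, that spins freely on its pin, 30 mm from the shaft axis and 61 mm from shaft_axis in -y; its near end is 31 mm clear of the wheel (a metal disc 76 mm in diameter, 22 mm thick). It starts within 35 degrees of the top.
- flywheel (a joint): Angle of the flywheel, 0 with the handle at the top; grows as the top moves in +x of shaft_axis; free for two turns either way. Bearings drag about 0.26 N m either way, so it stays where left; the hidden counterweight, fixed to it at an unknown angle, adds up to 0.18 to 0.24 N m: turning is heaviest as it rises level with the shaft and lightest as it sinks there. It must be felt.
- melamine_dish: Small yellowish dish, 83 mm wide and 38 mm high, right of the pump; to be left alone, like all bottles, jars and other things on the bench. Origin at its underside.
- joint_grease: White tube, 136 mm long, in front of the pump; to be left alone.
- parts_box: Shut blue plastic box, 152 x 109 x 42 mm, at the front left with a red pen on it; to be left alone.
- tape_roll: Roll of beige tape lying flat, 78 mm wide, left of the pump; to be left alone.

How it is judged:
On the way, in this order (a step that is already met when the one before it is completed fails the run):
1. the screwdriver's blade lifts the hood by its front edge at the notch (value of joint hood above 0.15 rad and contact force between screwdriver and hood above 0.1 N and distance between driver_tip and hood_lip below 0.04 m), for 0.1 s.
2. the hood is swung fully back (value of joint hood above 1.9 rad), for 0.1 s.
At the end, for the whole second after the job is handed in: The gripper still holds the flywheel by its handle (over 1 N), the wheel is still, and the heavy side (35 mm from the shaft, hidden, to be felt) is within 20 degrees of straight down; the hood is fully back (over 1.9 rad); the screwdriver lies still and released, flat on the worktop (value of joint hood above 1.9 rad and height (world z) of driver_handle below 0.025 m and height (world z) of driver_tip below 0.03 m and linear speed of screwdriver below 0.02 m/s and contact force between the fingers and screwdriver below 0.1 N and contact force between the fingers and grip_sleeve above 1 N and velocity of joint flywheel between -0.15 and 0.15 rad/s and z of heavy_side in the frame of shaft_axis below -0.0329 m); the arm keeps its last pose, push and grip.
It fails at once if another thing on the bench is moved by more than 30 mm (distance of any of melamine_dish, joint_grease, solvent_bottle, jar_trap, wash_bottle, beaker_250, reagent_b, parts_box, tape_roll from where it was at the start of the episode above 0.03 m).
It also fails if it takes over 72 s, if anything falls off the work surface, if the arm or the gripper's body presses on something with over 40 N, if the wrist force passes 120 N, or if a joint passes its speed limit or range.

## Working session

There is one attempt and no reset: what is moved stays moved. The work goes in short steps, Python scripts to look and compute and a tool call to move; the robot and the scene stay as the last step left them, time stands still between calls to the robot, and variables do not carry over. Pictures are saved under pics/ and viewed, at most 10 in all, crops included, and the job is handed in when it is done.

Besides the shell and the picture viewer there is one more tool, called after "Emit:" as name(argument=value, ...) on one line, values as JSON. apply_moves: Moves the arm, as the interface text tells. Its arguments: {"type":"object","properties":{"plan":{"type":"array"},"force":{"type":"number"}},"required":["plan"]}

```bash
ls; mkdir -p pics; python3 - <<'E'
from station import *
import cv2,numpy as np
for n in("side","top"):
    im=snapshot(n); cv2.imwrite(f"pics/{n}0.png",im[:,:,::-1]); c=calibration(n); print(n,c)
a=[cv2.imread(f"pics/{n}0.png") for n in("side","top")]
s=sense();print(s)
cv2.imwrite("pics/s0.png",cv2.resize(a[0],(800,600),interpolation=cv2.INTER_CUBIC));cv2.imwrite("pics/t0.png",cv2.resize(a[1],(800,600),interpolation=cv2.INTER_CUBIC))
E
```

```text
pics
side {'camera_matrix': array([[420.08259119,   0.        , 259.10719684],
       [  0.        , 420.08259119, 194.01985846],
       [  0.        ,   0.        ,   1.        ]]), 'k1': -0.12843419660251806, 'R': array([[-0.08694875, -0.99609171,  0.01553136],
       [-0.39990548,  0.02062011, -0.91632441],
       [ 0.91242288, -0.08588434, -0.40013543]]), 't': array([0.11648211, 0.32133257, 0.72311973])}
top {'camera_matrix': array([[435.07078582,   0.        , 253.28217247],
       [  0.        , 435.07078582, 190.26077168],
       [  0.        ,   0.        ,   1.        ]]), 'k1': -0.1360960383100611, 'R': array([[-0.01035227, -0.99965842, -0.02399749],
       [-0.99817688,  0.01175807, -0.05920025],
       [ 0.05946219,  0.02334089, -0.99795764]]), 't': array([0.10942846, 0.56218911, 1.12134684])}
{'t': 0.1, 'q': array([-1.42748250e+00,  5.28389027e-01,  1.43381455e+00, -5.46962991e-06,
        1.18140718e+00, -1.78496524e-01]), 'qd': array([ 5.47819239e-05, -1.95115755e-03, -2.19911738e-03,  1.35412615e-03,
        1.67941915e-03,  7.02599924e-05]), 'tau': array([ 4.15018339e-04, -4.43303418e+01, -1.78586322e+01, -2.02065025e-04,
        3.91752124e-03, -1.72861098e-05]), 'tcp_pos': array([ 0.19760949, -0.59223431,  0.23040891]), 'tool_rot': array([ 9.87081999e-01,  1.60212701e-01,  1.52210787e-05, -1.00894367e-03]), 'force': array([-0.14321025, -1.25442746,  0.41859161]), 'ft_torque': array([-0.02301085, -0.0363231 , -0.03853418]), 'gripper_force': 0.0, 'finger_gap': 0.9986176432394763}
```

View pics/s0.png

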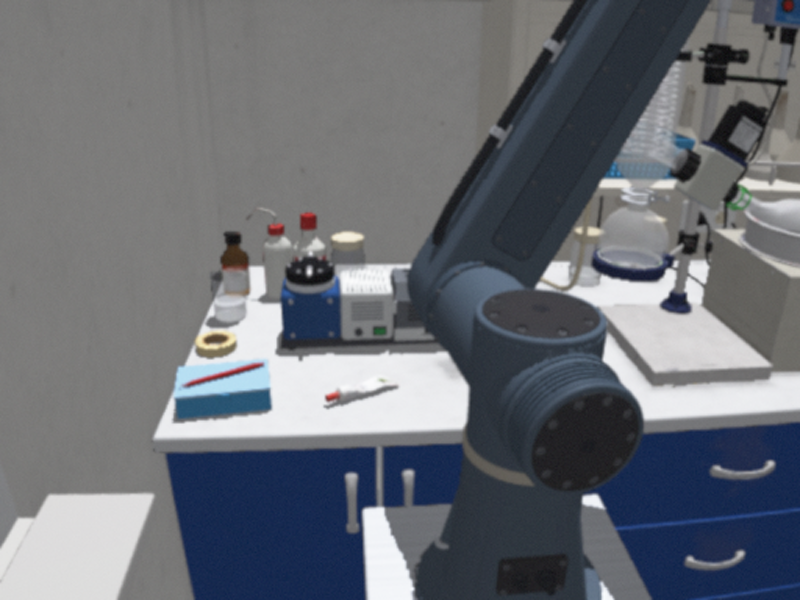

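View pics/t0.png

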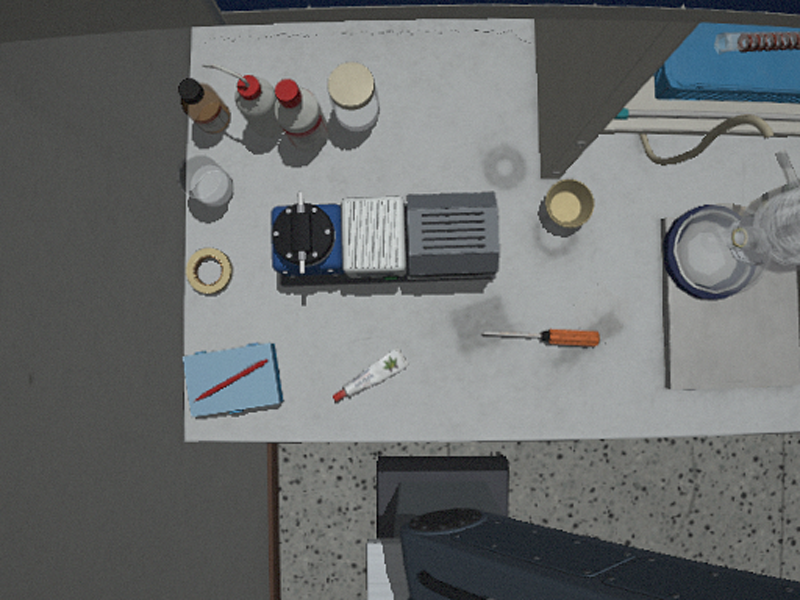

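The side view shows the pump's blue crankcase at (310,300), with the arm hiding the hood and screwdriver. In the top view the grey hood spans (408–498, 193–278), the screwdriver handle is at (572,338), its tip at (483,333), the dish at (567,205) and the tube at (370,375).

```bash
cat > h.py <<'E'
from station import *
import cv2,numpy as np
from scipy.spatial.transform import Rotation as Ro
def dist(c): return np.array([c["k1"],0,0,0,0.])
def ray(n,uv):
    c=calibration(n); p=cv2.undistortPointsIter(np.array([[uv]],float),c["camera_matrix"],dist(c),None,None,(3,50,1e-10))[0,0]
    return -c["R"].T@c["t"], c["R"].T@np.array([p[0],p[1],1])
def atz(n,uv,z):
    o,d=ray(n,uv); return o+d*(z-o[2])/d[2]
def proj(n,X):
    c=calibration(n); return cv2.projectPoints(np.array([X],float),cv2.Rodrigues(c["R"])[0],c["t"],c["camera_matrix"],dist(c))[0][0,0]
def tri(u1,u2,n1="top",n2="side"):
    o1,d1=ray(n1,u1);o2,d2=ray(n2,u2)
    s=np.linalg.lstsq(np.c_[d1,-d2],o2-o1,rcond=None)[0];a=o1+s[0]*d1;b=o2+s[1]*d2
    return (a+b)/2,np.linalg.norm(a-b)
def st():
    s=sense();print("t%.2f"%s["t"],"p",s["tcp_pos"].round(4),"R\n",Ro.from_quat(s["tool_rot"]).as_matrix().round(3),"F",s["force"].round(2),"T",s["ft_torque"].round(2),"gap %.3f gf %.1f"%(s["finger_gap"],s["gripper_force"]),"q",s["q"].round(3));return s
def orange(im):
    h=cv2.cvtColor(im,cv2.COLOR_RGB2HSV); return cv2.inRange(h,(3,150,110),(16,255,255))
E
python3 - <<'E'
from h import *
im=cv2.imread("pics/top0.png")[:,:,::-1].copy()
m=orange(im); m[:195]=0;m[235:]=0;m[:,:320]=0;m[:,400:]=0
ys,xs=np.nonzero(m);print("handle px",xs.mean(),ys.mean(),xs.min(),xs.max(),len(xs))
pc=cv2.fitLine(np.c_[xs,ys].astype(np.float32),2,0,.01,.01).ravel();print(pc)
H=atz("top",(xs.mean(),ys.mean()),.0125)
T=atz("top",(483*.64,333*.64),.0125);print("H",H,"T",T,np.linalg.norm(H-T))
# hood edges, z=126 top; scaled px corners
for p in [(408,193),(406,275),(497,193),(498,278)]: print(p,atz("top",(p[0]*.64,p[1]*.64),.126), atz("top",(p[0]*.64,p[1]*.64),.043))
print("dish",atz("top",(567*.64,205*.64),.038))
big=cv2.resize(im[110:235,240:400],(800,625),interpolation=cv2.INTER_CUBIC)[:600]
cv2.imwrite("pics/c1.png",big[:,:,::-1])
E
```

```text
handle px 367.03007518796994 215.6315789473684 352 382 266
[9.9837881e-01 5.6919139e-02 3.6703009e+02 2.1563158e+02]
H [ 0.49327798 -0.19541479  0.0125    ] T [ 0.50192919 -0.04248538  0.0125    ] 0.15317391604885708
(408, 193) [0.71705915 0.08020982 0.126     ] [0.73492129 0.08050039 0.043     ]
(406, 275) [0.59065925 0.08475034 0.126     ] [0.59832552 0.08540716 0.043     ]
(497, 193) [ 0.71543092 -0.05642132  0.126     ] [ 0.73316173 -0.06715192  0.043     ]
(498, 278) [ 0.58443296 -0.05494264  0.126     ] [ 0.591597   -0.06555396  0.043     ]
dish [ 0.71306908 -0.18470547  0.038     ]
```

View pics/c1.png

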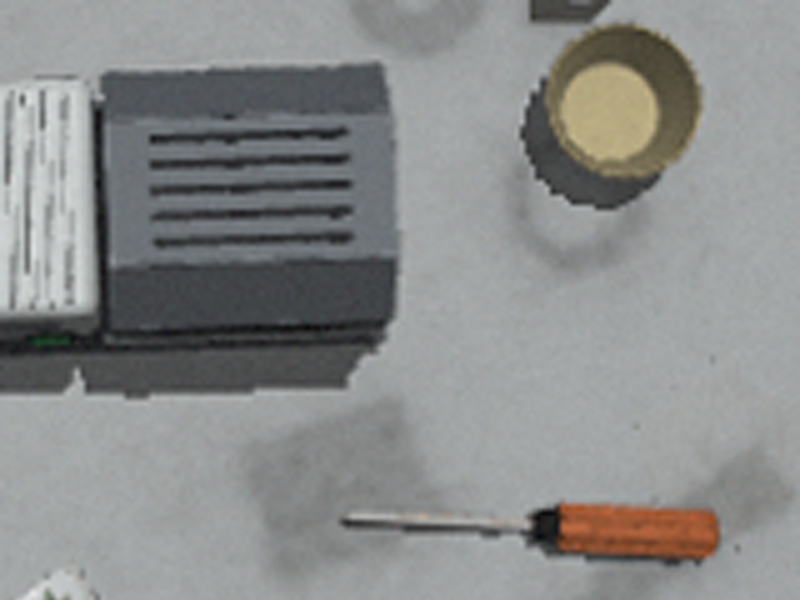

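```bash
cat >> h.py <<'E'
def Rz(yaw): # tool pointing down, tool x at yaw
    c,s=np.cos(yaw),np.sin(yaw); return np.array([[c,s,0],[s,-c,0],[0,0,-1.]])
def plan(p1,R1,n,p0=None,R0=None):
    s=sense(); p=s["tcp_pos"] if p0 is None else np.array(p0); R=Ro.from_quat(s["tool_rot"]) if R0 is None else Ro.from_matrix(R0)
    w=(R.inv()*Ro.from_matrix(R1)).as_rotvec()/n; d=(np.array(p1)-p)/n
    for i in range(n):
        sh=R.inv().apply(d); R=R*Ro.from_rotvec(w); print("[%s]"%",".join("%.4f"%v for v in np.r_[sh,w]))
E
python3 - <<'E'
from h import *
T=atz("top",(308.6,213.8),.0125);H=atz("top",(367.5,216.1),.0125);d=(T-H)/np.linalg.norm(T-H)
G=T-.138*d;yaw=np.arctan2(d[1],d[0]);print("T",T,"H",H,"G",G,yaw)
for p in [(261.2,176.4),(316,175.4),(260.8,124),(317,122.8)]: print(atz("top",p,.043),atz("top",p,.126))
plan([G[0],G[1],.14],Rz(yaw),10)
E
```

```text
T [ 0.50016455 -0.04109123  0.0125    ] H [ 0.49202788 -0.19664156  0.0125    ] G [ 0.49295578 -0.17890281  0.0125    ] 1.5185350443422687
[0.59725206 0.08193043 0.043     ] [0.58966591 0.08153312 0.126     ]
[ 0.59816282 -0.05869135  0.043     ] [ 0.5905087  -0.04859227  0.126     ]
[0.73366778 0.08134502 0.043     ] [0.7158992  0.08099141 0.126     ]
[ 0.73508612 -0.06439306  0.043     ] [ 0.71721167 -0.05386839  0.126     ]
[0.0411,-0.0299,0.0091,-0.0002,-0.0001,-0.1197]
[0.0444,-0.0247,0.0091,-0.0002,-0.0001,-0.1197]
[0.0470,-0.0193,0.0091,-0.0002,-0.0001,-0.1197]
[0.0490,-0.0135,0.0091,-0.0002,-0.0001,-0.1197]
[0.0502,-0.0076,0.0091,-0.0002,-0.0001,-0.1197]
[0.0508,-0.0015,0.0091,-0.0002,-0.0001,-0.1197]
[0.0506,0.0045,0.0091,-0.0002,-0.0001,-0.1197]
[0.0497,0.0106,0.0091,-0.0002,-0.0001,-0.1197]
[0.0481,0.0164,0.0090,-0.0002,-0.0001,-0.1197]
[0.0458,0.0220,0.0090,-0.0002,-0.0001,-0.1197]
```

Emit:
apply_moves(plan=[[0.041,-0.03,0.009,0,0,-0.12,-1],[0.044,-0.025,0.009,0,0,-0.12,-1],[0.047,-0.019,0.009,0,0,-0.12,-1],[0.049,-0.0135,0.009,0,0,-0.12,-1],[0.05,-0.0075,0.009,0,0,-0.12,-1],[0.051,-0.0015,0.009,0,0,-0.12,-1],[0.0505,0.0045,0.009,0,0,-0.12,-1],[0.05,0.0105,0.009,0,0,-0.12,-1]])

```text
t: 1.1
tcp_pos: [0.434, -0.2604, 0.1588]
tool_rot: [0.8, 0.599, -0.0, -0.0]
force: [0.1, -0.5, 0.4]
finger_gap: 0.995
gripper_force: 0.0
```

Emit:
apply_moves(plan=[[0.048,0.0165,0.009,0,0,-0.12,-1],[0.046,0.022,0.009,0,0,-0.12,-1],[0,0,0,0,0,0,-1]])

```text
t: 1.48
tcp_pos: [0.4929, -0.1756, 0.1404]
tool_rot: [0.722, 0.692, -0.0, -0.001]
force: [-0.3, 0.3, 0.3]
finger_gap: 1.002
gripper_force: 0.0
```

```bash
python3 - <<'E'
from h import *
st()
im=snapshot("side");cv2.imwrite("pics/side1.png",im[:,:,::-1])
t=snapshot("top");cv2.imwrite("pics/top1.png",t[:,:,::-1])
print(proj("side",[.598,.01,.034]),proj("side",[.598,-.06,.034]),proj("side",[.598,.082,.034]))
a=cv2.resize(im[120:270,170:420],(800,480),interpolation=cv2.INTER_CUBIC)
cv2.imwrite("pics/s1.png",a[:,:,::-1])
E
```

```text
t1.48 p [ 0.4929 -0.1756  0.1404] R
 [[ 0.043  0.999 -0.002]
 [ 0.999 -0.043  0.002]
 [ 0.001 -0.002 -1.   ]] F [-0.26  0.26  0.29] T [0.02 0.02 0.07] gap 1.002 gf 0.0 q [-5.560e-01  5.260e-01  1.772e+00  1.000e-03  8.460e-01 -5.130e-01]
[277.5372221  211.17321723] [300.63830753 210.59393629] [253.4996522  211.76139187]
```

View pics/s1.png

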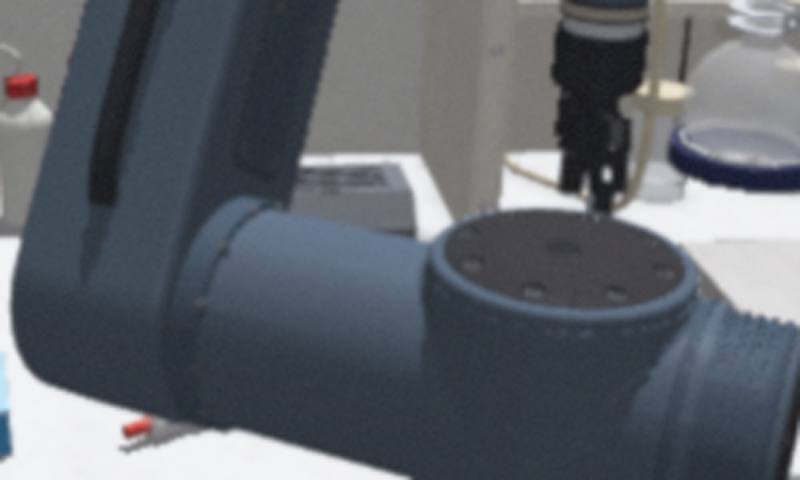

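The side view has the arm's shoulder hiding the pump front; only the hood's right top corner near (410,170) of the crop is visible. The gripper hangs over the screwdriver at (600,190).

Emit:
apply_moves(plan=[[-0.003,0,0.045,0,0,0,-1],[0,0,0.045,0,0,0,-1],[0,0,0.035,0,0,0,-1],[0,0,0.0115,0,0,0,-1],[0,0,0,0,0,0,1],[0,0,0,0,0,0,1],[0,0,0,0,0,0,1],[0,0,0,0,0,0,1]], force=100)

```text
t: 2.58
tcp_pos: [0.4931, -0.1825, 0.0065]
tool_rot: [0.724, 0.69, 0.0, 0.002]
force: [-0.1, 0.1, 8.2]
finger_gap: 0.258
gripper_force: 98.2
```

```bash
python3 - <<'E'
from h import *
st()
E
```

```text
t2.58 p [ 0.4931 -0.1825  0.0065] R
 [[ 0.048  0.999  0.003]
 [ 0.999 -0.048 -0.002]
 [-0.002  0.003 -1.   ]] F [-0.11  0.15  8.16] T [-0.01  0.1   0.09] gap 0.258 gf 98.2 q [-0.567  0.767  1.831 -0.     0.54  -0.518]
```

```bash
python3 - <<'E'
from h import *
s=sense();R0=Ro.from_quat(s["tool_rot"]).as_matrix()
plan([.425,.0125,.13],Rz(.01),10,[.4931,-.1825,.1065],R0)
E
```

```text
[0.0191,-0.0077,-0.0024,0.0004,-0.0001,0.1512]
[0.0178,-0.0105,-0.0024,0.0004,-0.0001,0.1512]
[0.0160,-0.0131,-0.0024,0.0004,-0.0001,0.1512]
[0.0138,-0.0153,-0.0024,0.0004,-0.0001,0.1512]
[0.0113,-0.0173,-0.0024,0.0004,-0.0001,0.1512]
[0.0086,-0.0188,-0.0024,0.0004,-0.0001,0.1512]
[0.0057,-0.0199,-0.0024,0.0004,-0.0001,0.1512]
[0.0026,-0.0205,-0.0024,0.0004,-0.0001,0.1512]
[-0.0005,-0.0206,-0.0024,0.0004,-0.0001,0.1512]
[-0.0036,-0.0203,-0.0024,0.0004,-0.0001,0.1512]
```

Emit:
apply_moves(plan=[[0,0,-0.02,0,0,0,1],[0,0,-0.04,0,0,0,1],[0,0,-0.04,0,0,0,1]])

```text
t: 2.95
tcp_pos: [0.4918, -0.1816, 0.1062]
tool_rot: [0.724, 0.69, -0.0, -0.0]
force: [1.2, -0.8, -2.0]
finger_gap: 0.261
gripper_force: 98.7
```

Emit:
apply_moves(plan=[[0.019,-0.0075,-0.0025,0,0,0.151,1],[0.018,-0.0105,-0.0025,0,0,0.151,1],[0.016,-0.013,-0.0025,0,0,0.151,1],[0.014,-0.0155,-0.0025,0,0,0.151,1],[0.0115,-0.0175,-0.0025,0,0,0.151,1],[0.0085,-0.019,-0.0025,0,0,0.151,1],[0.0055,-0.02,-0.0025,0,0,0.151,1],[0.0025,-0.0205,-0.0025,0,0,0.151,1]])

```text
t: 3.95
tcp_pos: [0.4369, -0.0246, 0.1254]
tool_rot: [0.988, 0.154, 0.0, 0.0]
force: [0.3, 0.8, -1.2]
finger_gap: 0.255
gripper_force: 98.7
```

Emit:
apply_moves(plan=[[-0.0005,-0.0205,-0.0025,0,0,0.151,1],[-0.0035,-0.0205,-0.0025,0,0,0.151,1],[0,0,0,0,0,0,1]])

```text
t: 4.32
tcp_pos: [0.4228, 0.0147, 0.1303]
tool_rot: [1.0, 0.008, -0.0, 0.0]
force: [0.2, 0.8, -0.4]
finger_gap: 0.252
gripper_force: 98.7
```

```bash
python3 - <<'E'
from h import *
s=st();p=s["tcp_pos"];R=Ro.from_quat(s["tool_rot"]).as_matrix()
im=snapshot("side");cv2.imwrite("pics/side2.png",im[:,:,::-1])
t=snapshot("top");cv2.imwrite("pics/top2.png",t[:,:,::-1])
tip=p+R@np.array([.141,0,-.006]);print("tip exp",tip,proj("top",tip),proj("side",tip))
a=cv2.resize(im[130:250,200:360],(800,600),interpolation=cv2.INTER_CUBIC)
b=cv2.resize(t[110:270,200:340],(525,600),interpolation=cv2.INTER_CUBIC)
cv2.imwrite("pics/s2.png",np.hstack([cv2.resize(a,(440,330)),cv2.resize(b[:330*600//600],(360,330))])[:,:,::-1]) 
E
```

```text
t4.33 p [0.4228 0.0147 0.1303] R
 [[ 1.     0.016 -0.   ]
 [ 0.016 -1.    -0.   ]
 [-0.     0.    -1.   ]] F [ 0.24  0.82 -0.45] T [-0.04 -0.   -0.02] gap 0.252 gf 98.7 q [-0.231  0.446  2.024 -0.     0.672  1.324]
tip exp [0.56376647 0.01700054 0.13632148] [288.8184774 186.6699072] [277.81937739 183.82437024]
```

View pics/s2.png

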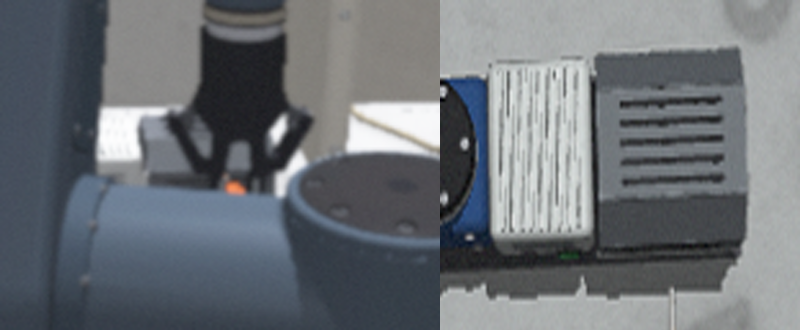

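In the top view (right half) the blade sits at picture column 672, with its tip at about pixel (290,187) of the original. That puts it 34 mm in front of the hood edge and in the middle of the hood; the side view (left half) is again blocked by the arm.

Emit:
apply_moves(plan=[[0,0,0.04,0,0,0,1],[0,0,0.04,0,0,0,1],[0,0,0.0233,0,0,0,1],[0.0,0,0,0,0,0,1],[0.012,0,0,0,0,0,1],[0.012,0,0,0,0,0,1],[0.006,0,0,0,0,0,1],[0,0,0,0,0,0,1]])

```text
t: 5.42
tcp_pos: [0.4549, 0.014, 0.0271]
tool_rot: [1.0, 0.006, 0.001, 0.0]
force: [-0.4, 0.4, -0.4]
finger_gap: 0.253
gripper_force: 98.7
```

```bash
python3 - <<'E'
from h import *
st()
im=snapshot("top");cv2.imwrite("pics/top3.png",im[:,:,::-1])
cv2.imwrite("pics/c3.png",cv2.resize(im[160:230,250:330],(800,700),interpolation=cv2.INTER_CUBIC)[:600,:,::-1])
E
```

```text
t5.42 p [0.4549 0.014  0.0271] R
 [[ 1.     0.012  0.002]
 [ 0.012 -1.    -0.   ]
 [ 0.002  0.001 -1.   ]] F [-0.36  0.43 -0.36] T [-0.03 -0.01 -0.09] gap 0.253 gf 98.7 q [-0.216  0.693  2.005  0.     0.441  1.343]
```

Emit:
apply_moves(plan=[[0.003,0,0,0,0,0,1],[0.003,0,0,0,0,0,1],[0,0,0,0,0,0,1]])

```text
t: 5.85
tcp_pos: [0.46, 0.0141, 0.0265]
tool_rot: [1.0, 0.006, 0.0, 0.0]
force: [-0.3, -0.2, -1.2]
finger_gap: 0.255
gripper_force: 98.7
```

Emit:
apply_moves(plan=[[0.002,0,0,0,0,0,1],[0.002,0,0,0,0,0,1],[0,0,0,0,0,0,1]])

```text
t: 6.22
tcp_pos: [0.4639, 0.0141, 0.0265]
tool_rot: [1.0, 0.006, 0.0, 0.0]
force: [0.2, 0.8, -0.6]
finger_gap: 0.255
gripper_force: 98.7
```

Emit:
apply_moves(plan=[[0.003,0,0,0,0,0,1],[0.003,0,0,0,0,0,1],[0.003,0,0,0,0,0,1],[0,0,0,0,0,0,1]])

```text
t: 6.72
tcp_pos: [0.4731, 0.0142, 0.0265]
tool_rot: [1.0, 0.006, 0.0, 0.0]
force: [-0.8, 0.4, -1.8]
finger_gap: 0.258
gripper_force: 98.7
```

```bash
python3 - <<'E'
from h import *
st()
im=snapshot("top");cv2.imwrite("pics/top3.png",im[:,:,::-1])
cv2.imwrite("pics/c3.png",cv2.resize(im[160:220,250:330],(800,600),interpolation=cv2.INTER_CUBIC)[:,:,::-1])
E
```

```text
t6.72 p [0.4731 0.0142 0.0265] R
 [[ 1.     0.012  0.001]
 [ 0.012 -1.    -0.   ]
 [ 0.001  0.    -1.   ]] F [-0.83  0.45 -1.8 ] T [-0.03 -0.01 -0.02] gap 0.258 gf 98.7 q [-0.207  0.702  1.958  0.     0.481  1.352]
```

View pics/c3.png

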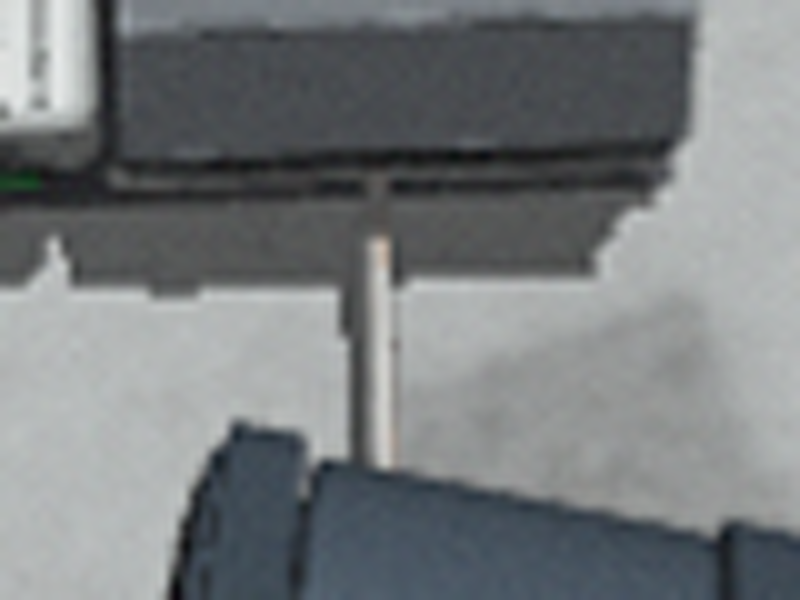

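The blade (column 378) runs under the tray's front strip and the hood edge at row ~175 with almost no force, so it appears to be in the notch, near the hood's middle.

Emit:
apply_moves(plan=[[0,0,-0.005,0,0,0,1],[0,0,-0.005,0,0,0,1],[0,0,-0.005,0,0,0,1],[0,0,-0.005,0,0,0,1],[0,0,-0.005,0,0,0,1],[0,0,-0.005,0,0,0,1],[0.001,0,-0.005,0,0,0,1],[0,0,0,0,0,0,1]])

```text
t: 7.78
tcp_pos: [0.4739, 0.0143, 0.0619]
tool_rot: [1.0, 0.006, 0.0, 0.0]
force: [0.8, -0.7, -1.2]
finger_gap: 0.256
gripper_force: 98.6
```

```bash
python3 - <<'E'
from h import *
st()
im=snapshot("top");cv2.imwrite("pics/top4.png",im[:,:,::-1])
a=cv2.imread("pics/top3.png");b=im[:,:,::-1]
cv2.imwrite("pics/c4.png",np.vstack([cv2.resize(k[110:200,230:350],(600,300),interpolation=cv2.INTER_CUBIC) for k in(a,b)]))
E
```

```text
t7.78 p [0.4739 0.0143 0.0619] R
 [[ 1.     0.012  0.001]
 [ 0.012 -1.    -0.   ]
 [ 0.001  0.    -1.   ]] F [ 0.76 -0.73 -1.15] T [0.01 0.01 0.02] gap 0.256 gf 98.6 q [-0.206  0.628  1.944 -0.     0.569  1.353]
```

View pics/c4.png

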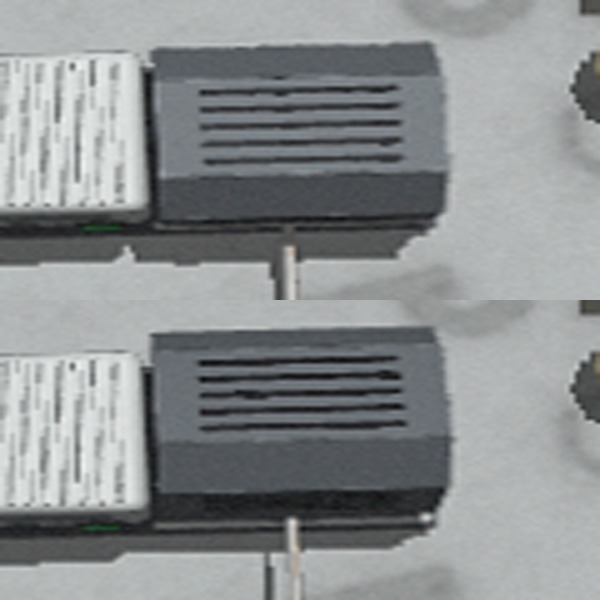

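The hood's front edge has visibly risen (dark gap under its edge, slots shifted up), with the blade under it at (293,525) in the lower half. I'll continue along the arc.

Emit:
apply_moves(plan=[[0.002,0,-0.0076,0,0,0,1],[0.002,0,-0.0076,0,0,0,1],[0.003,0,-0.0073,0,0,0,1],[0.003,0,-0.0073,0,0,0,1],[0.0038,0,-0.007,0,0,0,1],[0.0038,0,-0.007,0,0,0,1],[0.0046,0,-0.0065,0,0,0,1],[0.0046,0,-0.0065,0,0,0,1]])

```text
t: 8.82
tcp_pos: [0.5009, 0.0146, 0.1187]
tool_rot: [1.0, 0.006, 0.0, -0.0]
force: [0.6, 0.5, -1.9]
finger_gap: 0.256
gripper_force: 98.6
```

Emit:
apply_moves(plan=[[0.0053,0,-0.0059,0,0,0,1],[0.0053,0,-0.0059,0,0,0,1],[0.006,0,-0.0052,0,0,0,1],[0.006,0,-0.0052,0,0,0,1],[0.0065,0,-0.0044,0,0,0,1],[0.0065,0,-0.0044,0,0,0,1],[0.0065,0,-0.0034,0,0,0,1],[0.0065,0,-0.0034,0,0,0,1]])

```text
t: 9.82
tcp_pos: [0.5492, 0.0153, 0.1561]
tool_rot: [1.0, 0.006, -0.0, -0.0]
force: [1.3, 0.8, -2.6]
finger_gap: 0.256
gripper_force: 98.4
```

```bash
python3 - <<'E'
from h import *
st()
im=snapshot("top");cv2.imwrite("pics/top5.png",im[:,:,::-1])
cv2.imwrite("pics/c5.png",cv2.resize(im[90:210,230:350],(600,600),interpolation=cv2.INTER_CUBIC)[:,:,::-1])
E
```

```text
t9.82 p [0.5492 0.0153 0.1561] R
 [[ 1.     0.012 -0.001]
 [ 0.012 -1.     0.   ]
 [-0.001 -0.    -1.   ]] F [ 1.28  0.84 -2.6 ] T [0.21 0.19 0.12] gap 0.256 gf 98.4 q [-0.176  0.529  1.696  0.     0.917  1.383]
```

View pics/c5.png

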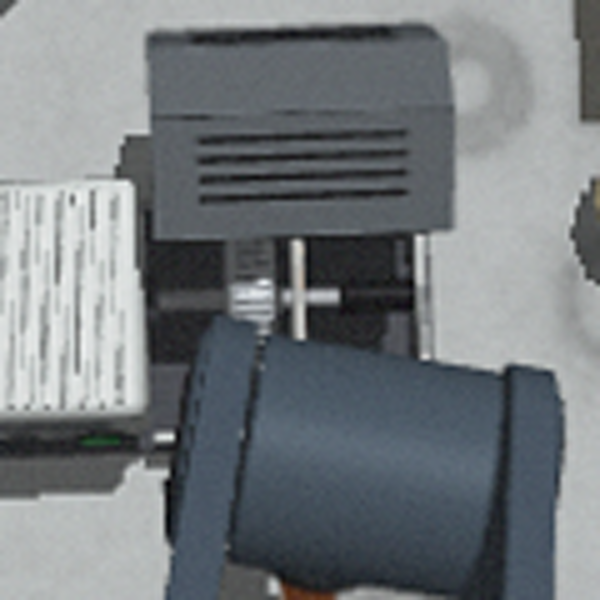

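The hood now stands at about 1.15 rad. The wheel (250,290), shaft and black handle (375,297) are uncovered and the blade is under the lip at (298,240). Next I push forward inside the hood.

Emit:
apply_moves(plan=[[0.012,0,0,0,0,0,1],[0.012,0,0,0,0,0,1],[0.012,0,0,0,0,0,1],[0.012,0,0,0,0,0,1],[0.012,0,0,0,0,0,1],[0.012,0,0,0,0,0,1],[0.01,0,0,0,0,0,1],[0.01,0,0,0,0,0,1]])

```text
t: 10.88
tcp_pos: [0.6416, 0.0163, 0.156]
tool_rot: [1.0, 0.006, -0.0, -0.0]
force: [-0.4, -0.3, -0.7]
finger_gap: 0.254
gripper_force: 99.0
```

```bash
python3 - <<'E'
from h import *
st()
im=snapshot("top");cv2.imwrite("pics/top6.png",im[:,:,::-1])
a=cv2.imread("pics/top5.png")
# hood lip row/top row estimate: print grey profile along column at hood x
for k in (a,im[:,:,::-1]):
    print(k[60:160:3,312].astype(int).mean(1).round().astype(int))
E
```

```text
t10.88 p [0.6416 0.0163 0.156 ] R
 [[ 1.     0.012 -0.   ]
 [ 0.012 -1.     0.   ]
 [-0.    -0.    -1.   ]] F [-0.41 -0.3  -0.73] T [0.   0.01 0.02] gap 0.254 gf 99.0 q [-0.148  0.637  1.456 -0.     1.049  1.411]
[181 183 183 180 181 180 181 180 179 171 178 169  77 103 101 105 104  97
  97  93  90  97  97  96  97  98  61  55  54  29  26  45  45  37]
[194 191 189 155 103 103 100 117  49  48  48  46  48  49  46  67  89  92
  93  96 106 114 105  97  90  83  78  71  65  55  48  28  51  43]
```

Emit:
apply_moves(plan=[[-0.03,0,0,0,0,0,1],[-0.05,0,0,0,0,0,1],[-0.05,0,0,0,0,0,1],[-0.04,0.03,0,0,0,0,1],[-0.01,0.05,0,0,0,0,1],[0,0.05,0.01,0,0,0,1],[0,0.04,0.03,0,0,0,1],[0,0.005,0.04,0,0,0,1]])

```text
t: 11.92
tcp_pos: [0.4654, -0.165, 0.0765]
tool_rot: [1.0, 0.004, 0.003, 0.002]
force: [-0.4, 0.4, -0.8]
finger_gap: 0.256
gripper_force: 99.1
```

Emit:
apply_moves(plan=[[0,0,0.04,0,0,0,1],[0,0,0.015,0,0,0,1],[0,0,0,0,0,0,1]])

```text
t: 12.3
tcp_pos: [0.4629, -0.1606, 0.0207]
tool_rot: [1.0, 0.006, -0.001, -0.0]
force: [-0.4, 0.6, -0.9]
finger_gap: 0.256
gripper_force: 99.0
```

```bash
python3 - <<'E'
from h import *
st()
im=snapshot("top");cv2.imwrite("pics/top7.png",im[:,:,::-1])
cv2.imwrite("pics/c7.png",cv2.resize(im[60:220,230:390],(600,600),interpolation=cv2.INTER_CUBIC)[:,:,::-1])
E
```

```text
t12.30 p [ 0.4629 -0.1606  0.0207] R
 [[ 1.     0.012 -0.001]
 [ 0.012 -1.     0.001]
 [-0.001 -0.001 -1.   ]] F [-0.43  0.61 -0.86] T [ 0.01  0.01 -0.03] gap 0.256 gf 99.0 q [-0.562  0.722  1.916 -0.     0.505  0.996]
```

View pics/c7.png

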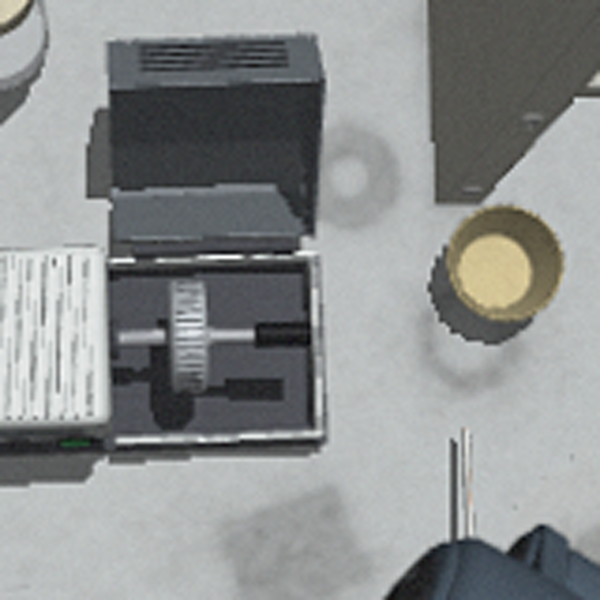

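The hood lies fully back. The shaft stub is at (145,338), the wheel at (189,335) and the black sleeve at (257–310, 334); the tray's front wall is at row ~440 and the screwdriver blade tip at (465,430), clear of the dish.

Emit:
apply_moves(plan=[[0,0,0.008,0,0,0,1],[0,0,0.005,0,0,0,1],[0,0,0,0,0,0,1]])

```text
t: 12.72
tcp_pos: [0.4631, -0.1608, 0.0082]
tool_rot: [1.0, 0.006, 0.0, 0.0]
force: [-0.0, 0.7, -1.3]
finger_gap: 0.253
gripper_force: 99.0
```

```bash
python3 - <<'E'
from h import *
st()
f=lambda x,y:(x/3.75+230-.37,y/3.75+60-.37)
print("shaft",atz("top",f(145,338),.078),"wheel(top rim z.116)",atz("top",f(189,335),.1))
for z in (.1,.108): print("sleeve",atz("top",f(257,334),z),atz("top",f(310,334),z),atz("top",f(283,334),z))
print("front wall",atz("top",f(110,448),.04),atz("top",f(320,441),.04),"back",atz("top",f(110,258),.04),atz("top",f(318,250),.04),"end wall",atz("top",f(318,350),.04))
E
```

```text
t12.72 p [ 0.4631 -0.1608  0.0082] R
 [[ 1.     0.012  0.   ]
 [ 0.012 -1.    -0.   ]
 [ 0.     0.    -1.   ]] F [-0.01  0.65 -1.3 ] T [ 0.02  0.02 -0.03] gap 0.253 gf 99.0 q [-0.563  0.748  1.919  0.     0.475  0.996]
shaft [0.66058145 0.06327096 0.078     ] wheel(top rim z.116) [0.65881876 0.03484351 0.1       ]
sleeve [ 0.65894869 -0.00949349  0.1       ] [ 0.65857072 -0.04408758  0.1       ] [ 0.65875957 -0.02645692  0.1       ]
sleeve [ 0.65771013 -0.00884057  0.108     ] [ 0.65733503 -0.04317232  0.108     ] [ 0.65752245 -0.02567536  0.108     ]
front wall [0.59063692 0.08777579 0.04      ] [ 0.59374587 -0.05628921  0.04      ] back [0.7226826  0.08626677 0.04      ] [ 0.72655608 -0.05785049  0.04      ] end wall [ 0.65665773 -0.05623     0.04      ]
```

Emit:
apply_moves(plan=[[0,0,0.0015,0,0,0,1],[0,0,0,0,0,0,-0.4],[0,0,0,0,0,0,-1],[0,0,0,0,0,0,-1],[0,0,-0.03,0,0,0,-1],[0,0,-0.05,0,0,0,-1],[0,0,-0.05,0,0,0,-1],[0,0,-0.04,0,0,0,-1]])

```text
t: 13.72
tcp_pos: [0.4632, -0.1609, 0.1787]
tool_rot: [1.0, 0.006, 0.001, 0.0]
force: [0.7, -0.5, 0.4]
finger_gap: 0.998
gripper_force: 0.0
```

```bash
python3 - <<'E'
from h import *
s=st()
plan([.6575,-.029,.16],Rz(np.pi/2+.015),11)
im=snapshot("top");cv2.imwrite("pics/top8.png",im[:,:,::-1])
E
```

```text
t13.72 p [ 0.4632 -0.1609  0.1787] R
 [[ 1.     0.012  0.001]
 [ 0.012 -1.    -0.001]
 [ 0.001  0.001 -1.   ]] F [ 0.68 -0.51  0.38] T [ 0.03 -0.04 -0.01] gap 0.998 gf 0.0 q [-0.563  0.426  1.821  0.     0.893  0.996]
[0.0178,-0.0118,0.0017,0.0001,-0.0000,-0.1431]
[0.0193,-0.0091,0.0017,0.0001,-0.0000,-0.1431]
[0.0204,-0.0063,0.0017,0.0001,-0.0000,-0.1431]
[0.0211,-0.0033,0.0017,0.0001,-0.0000,-0.1431]
[0.0213,-0.0003,0.0017,0.0001,-0.0000,-0.1431]
[0.0212,0.0028,0.0017,0.0001,-0.0000,-0.1431]
[0.0206,0.0058,0.0017,0.0001,-0.0000,-0.1431]
[0.0195,0.0086,0.0017,0.0001,-0.0000,-0.1431]
[0.0181,0.0113,0.0017,0.0001,-0.0000,-0.1431]
[0.0163,0.0138,0.0017,0.0001,-0.0000,-0.1431]
[0.0141,0.0160,0.0017,0.0001,-0.0000,-0.1431]
```

Emit:
apply_moves(plan=[[0.018,-0.012,0.0015,0,0,-0.143,-1],[0.0195,-0.009,0.0015,0,0,-0.143,-1],[0.0205,-0.0065,0.0015,0,0,-0.143,-1],[0.021,-0.0035,0.0015,0,0,-0.143,-1],[0.0215,-0.0005,0.0015,0,0,-0.143,-1],[0.021,0.003,0.0015,0,0,-0.143,-1],[0.0205,0.006,0.0015,0,0,-0.143,-1],[0.0195,0.0085,0.0015,0,0,-0.143,-1]])

```text
t: 14.78
tcp_pos: [0.6049, -0.064, 0.1641]
tool_rot: [0.836, 0.548, -0.0, -0.0]
force: [-0.5, 0.3, 0.7]
finger_gap: 0.997
gripper_force: 0.0
```

Emit:
apply_moves(plan=[[0.018,0.0115,0.0015,0,0,-0.143,-1],[0.0165,0.014,0.0015,0,0,-0.143,-1],[0.014,0.016,0.0015,0,0,-0.143,-1],[0,0,0,0,0,0,-1]])

```text
t: 15.28
tcp_pos: [0.6585, -0.028, 0.1595]
tool_rot: [0.702, 0.712, -0.0, -0.0]
force: [-0.5, -0.1, 0.6]
finger_gap: 1.003
gripper_force: 0.0
```

```bash
python3 - <<'E'
from h import *
s=st()
plan([.6575,-.029,.0885],Rz(np.pi/2+.015),3)
im=snapshot("side");cv2.imwrite("pics/side8.png",im[:,:,::-1])
E
```

```text
t15.28 p [ 0.6585 -0.028   0.1595] R
 [[-0.014  1.    -0.   ]
 [ 1.     0.014  0.   ]
 [ 0.    -0.    -1.   ]] F [-0.54 -0.14  0.55] T [ 0.01 -0.04  0.05] gap 1.003 gf 0.0 q [-0.212  0.654  1.406 -0.     1.082 -0.226]
[-0.0003,-0.0003,0.0237,-0.0001,-0.0000,-0.0004]
[-0.0003,-0.0003,0.0237,-0.0001,-0.0000,-0.0004]
[-0.0003,-0.0003,0.0237,-0.0001,-0.0000,-0.0004]
```

Emit:
apply_moves(plan=[[-0.001,-0.001,0.025,0,0,0,-1],[0,0,0.025,0,0,0,-1],[0,0,0.021,0,0,0,-1],[0,0,0,0,0,0,1],[0,0,0,0,0,0,1],[0,0,0,0,0,0,1],[0,0,0,0,0,0,1],[0,0,0,0,0,0,1]], force=60)

```text
t: 16.32
tcp_pos: [0.6594, -0.0301, 0.0905]
tool_rot: [0.702, 0.712, 0.002, 0.002]
force: [3.8, -0.1, 2.0]
finger_gap: 0.168
gripper_force: 58.6
```

```bash
python3 - <<'E'
from h import *
s=st()
im=snapshot("top");cv2.imwrite("pics/top9.png",im[:,:,::-1])
im2=snapshot("side");cv2.imwrite("pics/side9.png",im2[:,:,::-1])
E
```

```text
t16.32 p [ 0.6594 -0.0301  0.0905] R
 [[-0.014  1.     0.006]
 [ 1.     0.014 -0.001]
 [-0.001  0.006 -1.   ]] F [ 3.82 -0.06  2.01] T [ 0.02 -0.47  0.12] gap 0.168 gf 58.6 q [-0.215  0.741  1.451  0.     0.944 -0.229]
```

Emit:
apply_moves(plan=[[0,0.0039,0.0005,0,0,0,1],[0,0.0039,0.0005,0,0,0,1],[0,0.0036,0.0015,0,0,0,1],[0,0.0036,0.0015,0,0,0,1]], force=80)

```text
t: 16.92
tcp_pos: [0.6746, -0.0298, 0.089]
tool_rot: [0.702, 0.712, 0.002, 0.003]
force: [1.5, 1.3, 13.9]
finger_gap: 0.164
gripper_force: 78.9
```

Emit:
apply_moves(plan=[[0,0.0031,0.0024,0,0,0,1],[0,0.0031,0.0024,0,0,0,1],[0,0.0024,0.0031,0,0,0,1],[0,0.0024,0.0031,0,0,0,1]])

```text
t: 17.42
tcp_pos: [0.6888, -0.0296, 0.0787]
tool_rot: [0.702, 0.712, 0.004, 0.005]
force: [5.8, 2.7, 12.3]
finger_gap: 0.163
gripper_force: 78.7
```

```bash
python3 - <<'E'
from h import *
s=st()
E
```

```text
t17.43 p [ 0.6888 -0.0296  0.0787] R
 [[-0.014  1.     0.013]
 [ 1.     0.014 -0.001]
 [-0.001  0.013 -1.   ]] F [ 5.79  2.74 12.25] T [ 0.39 -1.01  0.07] gap 0.163 gf 78.7 q [-0.205  0.786  1.38   0.002  0.962 -0.22 ]
```

```bash
python3 - <<'E'
import numpy as np
a=np.radians(np.arange(72,72+331,10)); p=30*np.c_[np.sin(a),np.cos(a)]
d=np.diff(p,axis=0)
for i,(x,z) in enumerate(d): print(72+10*(i+1),"%.1f,%.1f"%(x,-z),end="; ")
E
```

```text
82 1.2,5.1; 92 0.3,5.2; 102 -0.6,5.2; 112 -1.5,5.0; 122 -2.4,4.7; 132 -3.1,4.2; 142 -3.8,3.6; 152 -4.4,2.8; 162 -4.8,2.0; 172 -5.1,1.2; 182 -5.2,0.3; 192 -5.2,-0.6; 202 -5.0,-1.5; 212 -4.7,-2.4; 222 -4.2,-3.1; 232 -3.6,-3.8; 242 -2.8,-4.4; 252 -2.0,-4.8; 262 -1.2,-5.1; 272 -0.3,-5.2; 282 0.6,-5.2; 292 1.5,-5.0; 302 2.4,-4.7; 312 3.1,-4.2; 322 3.8,-3.6; 332 4.4,-2.8; 342 4.8,-2.0; 352 5.1,-1.2; 362 5.2,-0.3; 372 5.2,0.6; 382 5.0,1.5; 392 4.7,2.4; 402 4.2,3.1;
```

Emit:
apply_moves(plan=[[0,0.0048,0.0016,0,0,0,1],[0,0.0048,0.0016,0,0,0,1]])

```text
t: 17.68
tcp_pos: [0.6924, -0.0294, 0.0727]
tool_rot: [0.702, 0.712, -0.001, -0.0]
force: [-3.7, -0.2, 6.6]
finger_gap: 0.161
gripper_force: 78.2
```

Emit:
apply_moves(plan=[[0,0.0012,0.0051,0,0,0,1],[0,0.0003,0.0052,0,0,0,1],[0,-0.0006,0.0052,0,0,0,1]])

```text
t: 18.05
tcp_pos: [0.6946, -0.0294, 0.0577]
tool_rot: [0.702, 0.712, 0.001, 0.001]
force: [0.9, 0.7, 11.9]
finger_gap: 0.163
gripper_force: 78.7
```

Emit:
apply_moves(plan=[[0,-0.0015,0.005,0,0,0,1],[0,-0.0024,0.0047,0,0,0,1],[0,-0.0031,0.0042,0,0,0,1]])

```text
t: 18.42
tcp_pos: [0.6905, -0.0295, 0.0453]
tool_rot: [0.702, 0.712, 0.003, 0.004]
force: [3.7, 2.1, 14.5]
finger_gap: 0.163
gripper_force: 79.0
```

Emit:
apply_moves(plan=[[0,-0.0038,0.0036,0,0,0,1],[0,-0.0044,0.0028,0,0,0,1],[0,-0.0048,0.002,0,0,0,1]])

```text
t: 18.8
tcp_pos: [0.6836, -0.0299, 0.0378]
tool_rot: [0.703, 0.711, 0.008, 0.009]
force: [15.9, 3.0, 5.3]
finger_gap: 0.16
gripper_force: 78.2
```

```bash
cat > an.py <<'E'
import numpy as np
from scipy.optimize import least_squares
def an(D,sel=None):
    D=np.array(D);f=lambda c:np.hypot(D[:,0]-c[0],D[:,1]-c[1])-.03
    c=least_squares(f,[.6646,.061]).x;print("centre",c,"res mm",(f(c)*1e3).round(1))
    r=D[:,:2]-c;ph=np.arctan2(r[:,0],r[:,1]);t=np.c_[np.cos(ph),-np.sin(ph)]
    tau=-.03*(D[:,2:4]*t).sum(1);rad=(D[:,2:4]*np.c_[np.sin(ph),np.cos(ph)]).sum(1)
    for a,b,d in zip(np.degrees(ph),tau,rad):print("%.0f  tau %.3f rad %.1f"%(a,b,d))
    return c,ph,tau
E
python3 -c "
from h import *;st()"
```

```text
t18.80 p [ 0.6836 -0.0299  0.0378] R
 [[-0.012  1.     0.024]
 [ 1.     0.012 -0.002]
 [-0.002  0.024 -1.   ]] F [15.88  3.03  5.33] T [ 0.62 -2.41  0.01] gap 0.160 gf 78.2 q [-0.208  0.834  1.417  0.004  0.867 -0.223]
```

Emit:
apply_moves(plan=[[0,-0.0051,0.0012,0,0,0,1],[0,-0.0052,0.0003,0,0,0,1],[0,-0.0052,-0.0006,0,0,0,1]])

```text
t: 19.18
tcp_pos: [0.6694, -0.0303, 0.0324]
tool_rot: [0.703, 0.711, 0.008, 0.01]
force: [21.3, 1.7, -22.3]
finger_gap: 0.161
gripper_force: 78.2
```

Emit:
apply_moves(plan=[[0,-0.005,-0.0015,0,0,0,1],[0,-0.0047,-0.0024,0,0,0,1],[0,-0.0042,-0.0031,0,0,0,1]])

```text
t: 19.55
tcp_pos: [0.6466, -0.0306, 0.0375]
tool_rot: [0.702, 0.712, 0.001, 0.002]
force: [9.3, 0.0, -10.9]
finger_gap: 0.164
gripper_force: 79.7
```

Emit:
apply_moves(plan=[[0,-0.0036,-0.0038,0,0,0,1],[0,-0.0028,-0.0044,0,0,0,1],[0,-0.002,-0.0048,0,0,0,1]])

```text
t: 19.92
tcp_pos: [0.6366, -0.0307, 0.0508]
tool_rot: [0.702, 0.712, 0.0, 0.001]
force: [4.9, -2.3, -8.7]
finger_gap: 0.166
gripper_force: 79.9
```

Emit:
apply_moves(plan=[[0,-0.0012,-0.0051,0,0,0,1],[0,-0.0003,-0.0052,0,0,0,1],[0,0.0006,-0.0052,0,0,0,1]])

```text
t: 20.3
tcp_pos: [0.635, -0.0307, 0.0664]
tool_rot: [0.702, 0.712, -0.0, 0.0]
force: [4.9, -1.3, -6.7]
finger_gap: 0.161
gripper_force: 80.1
```

```bash
python3 -c "
from h import *;st()"
```

```text
t20.30 p [ 0.635  -0.0307  0.0664] R
 [[-0.014  1.    -0.   ]
 [ 1.     0.014 -0.001]
 [-0.001 -0.    -1.   ]] F [ 4.9  -1.3  -6.73] T [-0.29 -0.77  0.14] gap 0.161 gf 80.1 q [-2.230e-01  7.520e-01  1.524e+00 -1.000e-03  8.660e-01 -2.370e-01]
```

Emit:
apply_moves(plan=[[0,0.0015,-0.005,0,0,0,1],[0,0.0024,-0.0047,0,0,0,1],[0,0.0031,-0.0042,0,0,0,1]])

```text
t: 20.68
tcp_pos: [0.6419, -0.0304, 0.0811]
tool_rot: [0.702, 0.712, -0.0, -0.0]
force: [5.2, -3.6, -8.5]
finger_gap: 0.163
gripper_force: 79.9
```

Emit:
apply_moves(plan=[[0,0.0038,-0.0036,0,0,0,1],[0,0.0044,-0.0028,0,0,0,1],[0,0.0048,-0.002,0,0,0,1]])

```text
t: 21.05
tcp_pos: [0.6536, -0.0301, 0.0894]
tool_rot: [0.702, 0.712, -0.001, -0.001]
force: [1.7, -5.1, -7.9]
finger_gap: 0.163
gripper_force: 80.0
```

Emit:
apply_moves(plan=[[0,0.0051,-0.0012,0,0,0,1],[0,0.0052,-0.0003,0,0,0,1],[0,0.0052,0.0006,0,0,0,1]])

```text
t: 21.42
tcp_pos: [0.6695, -0.0297, 0.091]
tool_rot: [0.702, 0.712, -0.001, -0.001]
force: [-3.0, -4.0, -3.8]
finger_gap: 0.164
gripper_force: 80.5
```

Emit:
apply_moves(plan=[[0,0.005,0.0015,0,0,0,1],[0,0.0047,0.0024,0,0,0,1],[0,0.0042,0.0031,0,0,0,1]])

```text
t: 21.8
tcp_pos: [0.6834, -0.0294, 0.0848]
tool_rot: [0.702, 0.712, -0.001, -0.001]
force: [-5.1, -4.5, 1.2]
finger_gap: 0.162
gripper_force: 81.2
```

```bash
python3 -c "
from h import *;st()"
```

```text
t21.80 p [ 0.6834 -0.0294  0.0848] R
 [[-0.015  1.    -0.003]
 [ 1.     0.015 -0.   ]
 [-0.    -0.003 -1.   ]] F [-5.1  -4.46  1.23] T [-0.65  0.77  0.24] gap 0.162 gf 81.2 q [-2.060e-01  7.780e-01  1.379e+00 -1.000e-03  9.870e-01 -2.200e-01]
```

```bash
python3 - <<'E'
from an import *
D=[[.6746,.0890,1.5,13.9],[.6888,.0787,5.8,12.3],[.6924,.0727,-3.7,6.6],[.6946,.0577,.9,11.9],[.6905,.0453,3.7,14.5],[.6836,.0378,15.9,5.3],[.6694,.0324,21.3,-22.3],[.6466,.0375,9.3,-10.9],[.6366,.0508,4.9,-8.7],[.6350,.0664,4.9,-6.7],[.6419,.0811,5.2,-8.5],[.6536,.0894,1.7,-7.9],[.6695,.091,-3,-3.8],[.6834,.0848,-5.1,1.2]]
c,ph,tau=an(D)
A=np.c_[np.ones(len(ph)),np.sin(ph),np.cos(ph)]
for m in (np.ones(len(ph),bool),np.arange(len(ph))!=6):
    x=np.linalg.lstsq(A[m],tau[m],rcond=None)[0];print(x,"amp",np.hypot(*x[1:]),"phase of max deg",np.degrees(np.arctan2(x[1],x[2])),"res",(A@x-tau).round(2))
E
```

```text
centre [0.66465243 0.0613312 ] res mm [-0.6 -0.3 -0.   0.2  0.4  0.2 -0.7 -0.1 -0.   0.1  0.1  0.2  0.1  0. ]
20  tau 0.099 rad 13.6
54  tau 0.198 rad 11.9
68  tau 0.225 rad -0.9
97  tau 0.358 rad -0.5
122  tau 0.428 rad -4.5
141  tau 0.471 rad 5.8
171  tau 0.522 rad 25.5
-143  tau 0.420 rad 3.1
-111  tau 0.296 rad -1.5
-80  tau 0.173 rad -6.0
-49  tau 0.090 rad -9.5
-21  tau 0.039 rad -8.0
9  tau 0.070 rad -4.2
39  tau 0.142 rad -2.2
[ 0.27434211  0.05580861 -0.22046409] amp 0.2274181545115243 phase of max deg 165.7944765995607 res [-0.01 -0.01  0.02 -0.    0.01  0.01 -0.02 -0.    0.    0.01 -0.    0.01
 -0.   -0.01]
[ 0.27166969  0.05558527 -0.21561949] amp 0.22266900401892506 phase of max deg 165.54427250607606 res [-0.01 -0.01  0.02 -0.    0.    0.   -0.03 -0.01 -0.    0.01 -0.    0.01
 -0.   -0.  ]
```

Emit:
apply_moves(plan=[[0,0.0023,0.0024,0,0,0,1],[0,0.0021,0.0026,0,0,0,1],[0,0.0018,0.0028,0,0,0,1],[0,0.0014,0.003,0,0,0,1],[0,0.0011,0.0031,0,0,0,1],[0,0.0008,0.0032,0,0,0,1],[0,0,0,0,0,0,1],[0,0,0,0,0,0,1]])

```text
t: 22.8
tcp_pos: [0.6938, -0.0292, 0.0691]
tool_rot: [0.702, 0.712, -0.0, 0.0]
force: [-3.6, -3.1, 4.2]
finger_gap: 0.161
gripper_force: 81.6
```

```bash
python3 - <<'E'
from h import *
s=st();p=s["tcp_pos"];print("phi",np.degrees(np.arctan2(p[0]-.66465,p[2]-.06133)))
im=snapshot("top");cv2.imwrite("pics/top10.png",im[:,:,::-1])
cv2.imwrite("pics/c10.png",cv2.resize(im[60:240,160:400],(800,600),interpolation=cv2.INTER_CUBIC)[:,:,::-1])
E
```

```text
t22.80 p [ 0.6938 -0.0292  0.0691] R
 [[-0.014  1.    -0.   ]
 [ 1.     0.014 -0.   ]
 [-0.    -0.    -1.   ]] F [-3.57 -3.11  4.23] T [-0.55  0.61  0.15] gap 0.161 gf 81.6 q [-0.203  0.809  1.358 -0.     0.975 -0.217]
phi 75.15847239607714
```

View pics/c10.png

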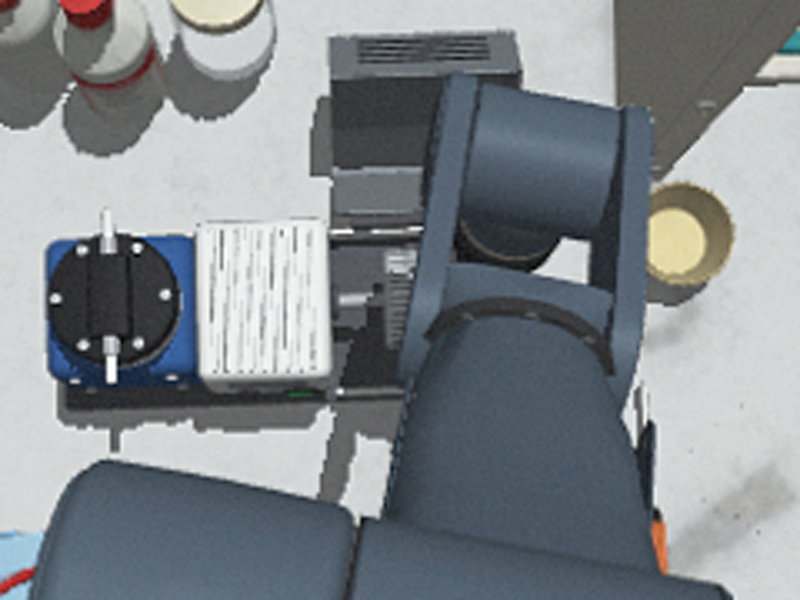

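The hood is still back, the screwdriver lies on the worktop (orange handle at (658,545), blade at (642,400)), and the gripper holds the handle at 75°. The fit puts the heavy side at the bottom at about 76°.

```bash
python3 -c "
from station import *
print(sign_off())"
```

```text
the job is handed in; nothing more can be done
None
```

The job is handed in, but no verdict came back. The hood was levered up at the notch and swung fully back, and the screwdriver was laid on the worktop and released. The flywheel handle is still gripped at about 75°, within 1° of where the measured turning torque puts the heavy side straight down.

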